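# Shut off the filter unit, open its flap and present the filter plate

### The arm

A 7-joint arm with a two-finger parallel gripper is mounted at the origin on the work surface. World frame = base frame: x ahead of the robot, y to its left, z up, the work surface at z = 0. Lengths are in m, angles in rad, forces in N, time in s.
With the tool pointing down it reaches from about 0.425 to 1.025 m from the base axis. Payload 9.4 kg.
Tool frame: the origin (TCP) lies at the very end of the fingers, on their centre line; the grasp point (between the pads) lies 19 mm behind it; z points along the fingers, y is the line along which they close (so a half turn about z gives the same grasp; the last joint's range is limited). The gripper opens to 85 mm and grips with 20 to 120 N. Pads are 22 mm wide; open, the fingers measure 114 mm over their backs; the gripper's body (76 mm by 85 mm) begins 54 mm behind the grasp point. The pads swing forward as they close: fully open they stand 13 mm farther back than shut.
Start: joints at [-1.35, 0.599, -0.003, 1.599, 0.002, 0.943, -0.08], TCP at [0.213, 0.693, 0.231] pointing down, gripper open.
Joint ranges: [-2.57, 2.57], [-0.35, 1.97], [-1.29, 1.29], [0.11, 2.56], [-1.05, 4.19], [0.11, 1.86], [-2.63, 2.63]. Speed limits (rad/s): [2.22, 2.22, 3.01, 3.01, 3.14, 3.14, 3.14].

### API

Orientations are given as a rotation vector (axis times angle).
In Python, from plant import r gives the robot as it stands.
- The arm moves only by the tool drive_tool, never from a script. Its argument "motion" is one flat list of numbers, 6 for each row, row after row: the shift along the world's x, y, z scaled (see below), then the turn, a rotation vector about the world's x, y, z scaled (see below). In form: [dx, dy, dz, wx, wy, wz, dx, dy, dz, wx, wy, wz, ...]. A call has 1 to 8 rows; each row is the pose to reach, as a shift and turn from the pose commanded when the call began, turning the shorter way round; what a row does not reach only later rows make up. The controller multiplies each number of a shift by 0.15 m and each number of a turn by pi rad. A row lasts 1/10 s, in which the tool goes at most 50 mm and 8.59 degrees, less where a joint would pass 70% of its speed; a pose out of reach is approached as far as the arm can. A call with a number of a shift or a turn outside -1 to 1 is refused whole. A call with a gripper value outside its range is refused whole. "fingers" is the closure, from -1 (fully open) to 1 (shut), set as the call begins (left out, the last holds). The fingers move at their own pace and stop on an object; "grip_force" is the grip in N (left out, the last holds). Time passes only in rows, so rows that repeat a pose let the fingers close. It gives the time, the measured TCP pose, the force, the opening and the grip force at its end, in the units of the state.
- r.sense(): the state, without advancing time (a new reading comes with each control period).
- r.grab_frame(name): name is "scene" or "top" or "wrist"; returns a dict with "pixels" (420x560x3 uint8, red, green, blue), "fx", "fy", "cx", "cy" (pixels), "origin" and "rotation" of the camera in the world; the wrist camera has in their place "tool_from_camera" (4x4, takes a point from camera to tool coordinates, whose origin is the TCP and whose axes are the flange's). Camera axes: x right, y down, z forward; pixel columns grow to the right and rows downward; lengths in m; the calibration is good to about 2 mm. A picture is of the moment at which its call begins: read the wrist's pose just before it. There is no depth.
- r.job_done(): hands the job in; it is judged then, once.
The state is a dict: "time": time; "qpos": joint angles; "qvel": joint speeds; "joint_efforts": joint torques, N m; "eef_pos": TCP position; "orientation": TCP orientation; "ft_force": force on the tool from outside, world axes, zero at the start; "moment": the same for the moment, N m; "finger_gap": opening from 0.0 (shut) to 1.0 (fully open); "gripper_force": force on a finger pad.
Only numpy, scipy, OpenCV 4.12 (cv2) and the standard library are available. Lean on these libraries where they do the work, as an engineer would, in place of code of your own. Each camera call takes 0.05 s, during which the arm holds its last target. There are 200 camera calls.

### The job

Press both blue shut-off caps on the white filter unit fully home while its flap is still shut, then swing the grey flap open past upright so that it stays standing open. Draw the blue-tabbed filter plate out from under it and finish holding it in the gripper, still and upright, about 10 cm above the white inspection pad. Leave the grey blanking plate in its slot and the bottle, jar and spanner where they are.

Things in the scene. Friction and masses are not known exactly. Their poses are not given: they have to be found in the camera images.
- unit: White bench instrument, 340 (x) x 260 (y) x 130 mm high, fixed; origin at the centre of its underside, front is its -x side (towards the robot), z up. Top deck at z 130 mm. The flap covers an open bay in the deck, x -145 to -35, y -120 to 30 mm in its frame. A low vial tray (top z 173 mm) is fixed on the rear deck, x 85 to 155 mm.
- bay (a point): Centre of the bay's floor, 80 mm above the bench, hidden by the flap, at (-90, -45, 80) mm in the unit's frame. The floor has two slots, 63 long (unit x) x 15 mm wide (y), 50 mm deep, centred 32 mm to the +y and -y side of this point: the filter plate stands in one, the blanking plate in the other; which is which varies.
- inlet_cap_top (a point): Centre of the top of the first blue shut-off cap (32 mm across, 10 mm thick, on a steel stem), at (-125, 85) mm in the unit's frame; its top is 160 mm above the bench at joint 0 and 148 mm when fully home on its black collar.
- inlet_cap (a joint): How far the inlet cap is pressed down, m: 0 proud, 0.012 fully home on its collar (0.0105 counts as home). It needs about 8 N straight down, does not spring back and stays where it is left. Starts between 0 and 0.005.
- outlet_cap_top (a point): Centre of the top of the second blue shut-off cap, the same as the first, at (-60, 85) mm in the unit's frame.
- outlet_cap (a joint): How far the outlet cap is pressed down, the same as the inlet cap.
- flap_bar (a point): Middle of the flap's black round bar handle: 10 mm diameter, axis along the unit's y, 68 mm free between its two posts, axis 25 mm above the flap's upper face and 12 mm in from its front edge. At joint 0 it lies 116 mm in front of (unit -x) and 27.5 mm above the hinge line.
- flap_hinge (a point): Middle of the flap's hinge line, which runs along the unit's y at (-27, -45, 132.5) mm in the unit's frame, at the flap's rear edge.
- flap (a joint): Opening angle of the grey flap (128 mm hinge to front edge, 166 mm wide, 5 mm thick), rad: 0 shut and level, 1.57 upright, 1.9 fully back at its stop; its front edge rises and swings away to the unit's +x. A stiff friction hinge holds it at any angle; about 2 N at the bar moves it. Over 1.45 counts as open.
- filter: Plate 60 mm wide (x), 12 thick (y), 90 tall: white frame with brass mesh to 68 mm, then a blue grip tab 36 wide, 12 thick, 22 tall. About 80 g. Origin at the centre of its underside, z up. Starts upright in a slot under the flap, axes parallel to the unit's, tab top 10 mm below the deck and 40 above the bay floor. Draws straight up, 1.5 mm play all round; its foot clears the deck after 100 mm.
- blank: Blanking plate of the same shape and size, all grey, standing in the other slot, 64 mm from the filter plate. To be left in place.
- pad: White square inspection pad, 140 x 140 x 8 mm with a black border, fixed on the bench; origin at the centre of its underside.
- amber_bottle: Bystander: amber bottle with a white cap, 72 mm diameter, 160 mm tall; origin at the centre of its underside.
- jar: Bystander: small clear jar with a blue lid, 52 mm diameter, 70 mm tall; origin at the centre of its underside.
- spanner: Bystander: steel spanner, 140 mm long, lying flat; origin under its middle.
Not all that is in view belongs to the job. There is more than one size of the pad; the job needs the largest.

How it is judged:
On the way, in this order (a step that is already met when the one before it is completed fails the run):
1. both blue caps pressed home while the flap is shut (value of joint each of inlet_cap, outlet_cap above 0.0105 m and value of joint flap below 0.1 rad), for 0.2 s.
2. the flap swung open past 1.45 rad, the filter plate still in its slot (value of joint flap above 1.45 rad and z of filter in the frame of unit below 0.05 m), for 0.2 s.
3. the filter plate drawn clear above the deck, held by the fingers (z of filter in the frame of unit above 0.13 m and contact force between the fingers and filter above 0.5 N), for 0.1 s.
At the end, for the whole second after the job is handed in: The gripper holds the filter plate still and upright (within 0.26 rad), its foot 50 to 170 mm above the bench, its centre within 60 mm of the pad's centre seen from above; both caps home (over 10.5 mm), flap open over 1.45 rad, blanking plate still in its slot (value of joint each of inlet_cap, outlet_cap above 0.0105 m and value of joint flap above 1.45 rad and horizontal distance between filter and pad below 0.06 m and z of filter in the frame of pad between 0.05 and 0.17 m and angle between filter's own z axis and vertical below 0.26 rad and linear speed of filter below 0.03 m/s and contact force between the fingers and filter above 0.5 N and z of blank in the frame of unit below 0.04 m and angle between blank's own z axis and vertical below 0.15 rad); the arm keeps its last pose, push and grip.
It fails at once if the blanking plate pulled or pushed out of place (over 20 mm) (distance of blank from where it was at the start of the episode above 0.02 m).
It fails at once if the amber bottle moved over 30 mm (distance of amber_bottle from where it was at the start of the episode above 0.03 m).
It fails at once if the jar moved over 30 mm (distance of jar from where it was at the start of the episode above 0.03 m).
It fails at once if the spanner moved over 30 mm (distance of spanner from where it was at the start of the episode above 0.03 m).
It also fails if it takes over 72 s, if anything falls off the work surface, if the arm or the gripper's body presses on something with over 40 N, if the wrist force passes 120 N, or if a joint passes its speed limit or range.

## Working session

There is one attempt and no reset: what is moved stays moved. The work goes in short steps, Python scripts to look and compute and a tool call to move; the robot and the scene stay as the last step left them, time stands still between calls to the robot, and variables do not carry over. Pictures are saved under pics/ and viewed, at most 10 in all, crops included, and the job is handed in when it is done.

Besides the shell and the picture viewer there is one more tool, called after "Call:" as name(argument=value, ...) on one line, values as JSON. drive_tool: Moves the arm, as the interface text tells. Its arguments: {"type":"object","properties":{"motion":{"type":"array","items":{"type":"number","minimum":-1,"maximum":1}},"fingers":{"type":"number"},"grip_force":{"type":"number"}},"required":["motion"]}

```bash
mkdir -p pics; ls
python3 - <<'E'
from plant import r
import cv2,pickle
s=r.sense(); print({k:s[k] for k in('time','eef_pos','orientation','finger_gap','ft_force')})
d={}
for n in('scene','top'):
    f=r.grab_frame(n); d[n]=f; cv2.imwrite(f'pics/{n}0.png',f['pixels'][:,:,::-1])
    print(n,f['fx'],f['cx'],f['cy'],f['origin'],f['rotation'])
pickle.dump(d,open('d0.pkl','wb'))
E
```

```text
pics
{'time': 0.0, 'eef_pos': array([0.21262073, 0.69263607, 0.23041754]), 'orientation': array([-4.65986208e-01, -3.10675495e+00,  2.42253116e-03]), 'finger_gap': 0.9989080478619753, 'ft_force': array([ 0.78430139, -0.02666883,  0.61407662])}
scene 418.63317786587385 287.55972526643893 216.7456148176541 [ 1.06550228 -0.64253498  0.89858184] [-2.1765914  -0.79062757  0.36801629]
top 529.2203964512212 281.1251248272923 209.4331914459981 [0.37935128 0.04737044 1.67425475] [-2.2044065   2.17212922 -0.06250338]
```

View pics/top0.png

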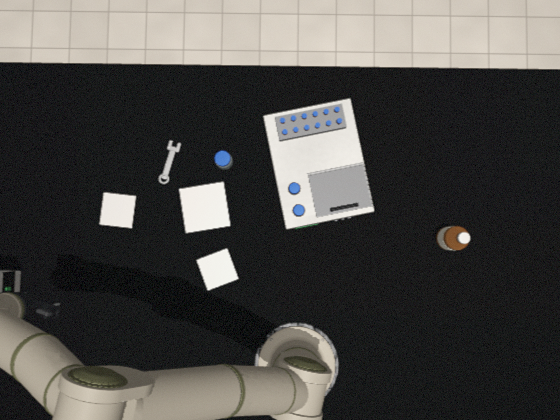

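View pics/scene0.png

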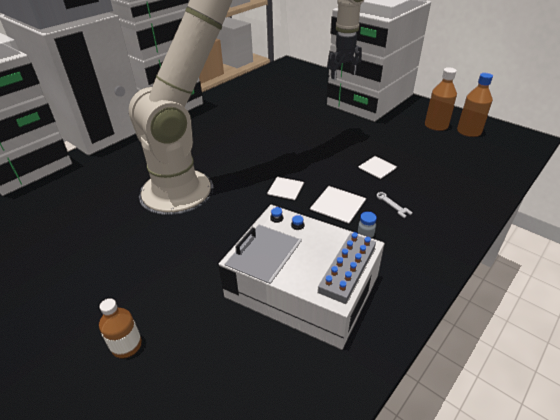

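Top view: unit with caps at (299,210) and (294,188), flap bar at (344,208), largest pad at (205,208), jar at (223,159), spanner at (170,162), bottle at (455,238). The scene view agrees. I'll fit the unit pose next.

```bash
cat > h.py <<'E'
import numpy as np,cv2
from scipy.spatial.transform import Rotation as R
from scipy.optimize import least_squares
def Rm(f):
    a=np.asarray(f['rotation'],float); return R.from_rotvec(a).as_matrix() if a.size==3 else a
def proj(f,P,o=None,M=None):
    o=f['origin'] if o is None else o; M=Rm(f) if M is None else M
    c=(np.atleast_2d(P)-o)@M; return c[:,:2]/c[:,2:]*[f['fx'],f['fy']]+[f['cx'],f['cy']]
def back(f,uv,z,o=None,M=None):
    o=np.asarray(f['origin'] if o is None else o); M=Rm(f) if M is None else M
    d=M@np.array([(uv[0]-f['cx'])/f['fx'],(uv[1]-f['cy'])/f['fy'],1]); return o+d*(z-o[2])/d[2]
def blobs(mask,amin=15):
    n,_,st,c=cv2.connectedComponentsWithStats(mask.astype(np.uint8)); return [(c[i].round(1),st[i,4]) for i in range(1,n) if st[i,4]>=amin]
E
python3 - <<'E'
from h import *; import pickle
d=pickle.load(open('d0.pkl','rb')); t,s=d['top'],d['scene']
def blue(f): 
    h=cv2.cvtColor(f['pixels'],cv2.COLOR_RGB2HSV); return (abs(h[...,0].astype(int)-110)<15)&(h[...,1]>120)&(h[...,2]>70)
bt=blobs(blue(t),40);bs=blobs(blue(s),40);print(bt,bs)
near=lambda b,p:min(b,key=lambda q:np.hypot(*(q[0]-p)))[0]
obs=[(t,(-.125,.085,.156),near(bt,(299,210))),(t,(-.06,.085,.156),near(bt,(294,188))),
(s,(-.125,.085,.153),near(bs,(277,214))),(s,(-.06,.085,.153),near(bs,(298,222)))]
for x,y,p in[(-.17,.13,(286,229)),(-.17,-.13,(374,212)),(.17,-.13,(350,99)),(.17,.13,(265,115))]: obs.append((t,(x,y,.13),p))
W=lambda q,P:np.array([q[0]+np.cos(q[2])*P[0]-np.sin(q[2])*P[1],q[1]+np.sin(q[2])*P[0]+np.cos(q[2])*P[1],P[2]])
fun=lambda q:np.concatenate([proj(f,W(q,P))[0]-p for f,P,p in obs])
z=least_squares(fun,[.7,-.1,0.2],loss='soft_l1'); q=z.x; print('unit',q.round(4),'\nres',fun(q).reshape(-1,2).round(1).tolist())
for n,P in dict(inlet=(-.125,.085,.16),outlet=(-.06,.085,.16),bar=(-.143,-.045,.16),hinge=(-.027,-.045,.1325),slotL=(-.09,-.013,.12),slotR=(-.09,-.077,.12)).items(): print(n,W(q,P).round(4),proj(t,W(q,P)).round(0),proj(s,W(q,P)).round(0))
h=cv2.cvtColor(t['pixels'],cv2.COLOR_RGB2HSV); w=(h[...,2]>150)&(h[...,1]<60)
for c,a in blobs(w[120:300,80:260],200): print('white',c+[80,120],a,back(t,c+[80,120],.008).round(3))
print('jar',back(t,(223,159),.07),'bottle',back(t,(463,238),.16),'spanner',back(t,(163,180),.005),back(t,(173,145),.005))
E
```

```text
[(array([221.8, 157.7]), np.int32(205)), (array([293.8, 188. ]), np.int32(92)), (array([298.3, 209.7]), np.int32(90))] [(array([485.1,  78.6]), np.int32(132)), (array([276.4, 211.6]), np.int32(79)), (array([367.9, 217.6]), np.int32(192)), (array([297.3, 219.9]), np.int32(80))]
unit [ 0.6118 -0.0535  0.2021] 
res [[0.1, 0.0], [0.3, -0.4], [-0.5, -0.1], [-0.5, -1.0], [-0.1, -0.8], [-0.7, -0.3], [0.7, -0.0], [-0.6, 0.2]]
inlet [0.4723 0.0047 0.16  ] [[298. 210.]] [[276. 210.]]
outlet [0.536  0.0178 0.16  ] [[294. 187.]] [[297. 217.]]
bar [ 0.4808 -0.1263  0.16  ] [[344. 207.]] [[244. 236.]]
hinge [ 0.5944 -0.103   0.1325] [[335. 169.]] [[284. 260.]]
slotL [ 0.5263 -0.0843  0.12  ] [[328. 193.]] [[269. 247.]]
slotR [ 0.5391 -0.147   0.12  ] [[350. 189.]] [[256. 263.]]
white [168.8 161.2] 268 [0.63  0.414 0.008]
white [204.2 207. ] 2010 [0.486 0.298 0.008]
white [117.2 209.8] 1048 [0.473 0.573 0.008]
white [217. 269.] 1076 [0.291 0.253 0.008]
jar [0.62944553 0.23462532 0.07      ] bottle [ 0.39805998 -0.46587093  0.16      ] spanner [0.56970919 0.43123456 0.005     ] [0.68224752 0.40254751 0.005     ]
```

Call:
drive_tool(motion=[0.1, -0.25, 0, 0, 0, -0.028, 0.2, -0.5, 0, 0, 0, -0.056, 0.3, -0.75, 0, 0, 0, -0.083, 0.4, -1, 0, 0, 0, -0.111, 0.4, -1, 0, 0, 0, -0.111], fingers=1, grip_force=30)

```text
time: 0.6
eef_pos: [0.2758, 0.5374, 0.2313]
orientation: [1.01, 2.972, -0.005]
ft_force: [0.3, 0.3, -0.5]
finger_gap: 0.143
gripper_force: 0.0
```

Call:
drive_tool(motion=[0.1, -0.25, 0, 0, 0, -0.028, 0.2, -0.5, 0, 0, 0, -0.056, 0.3, -0.75, 0, 0, 0, -0.083, 0.4, -1, 0, 0, 0, -0.111, 0.4, -1, 0, 0, 0, -0.111])

```text
time: 1.1
eef_pos: [0.3346, 0.388, 0.2313]
orientation: [1.51, 2.753, -0.004]
ft_force: [0.2, 0.6, 0.3]
finger_gap: 0.002
gripper_force: 0.0
```

Call:
drive_tool(motion=[0.1, -0.25, 0, 0, 0, -0.028, 0.2, -0.5, 0, 0, 0, -0.056, 0.3, -0.75, 0, 0, 0, -0.083, 0.4, -1, 0, 0, 0, -0.111, 0.4, -1, 0, 0, 0, -0.111])

```text
time: 1.6
eef_pos: [0.3941, 0.2391, 0.2314]
orientation: [1.964, 2.45, -0.001]
ft_force: [-0.1, 1.1, 1.2]
finger_gap: 0.0
gripper_force: 0.0
```

Call:
drive_tool(motion=[0.1, -0.25, 0, 0, 0, 0, 0.2, -0.5, 0, 0, 0, 0, 0.3, -0.75, 0, 0, 0, 0, 0.4, -1, 0, 0, 0, 0, 0.4, -1, 0, 0, 0, 0])

```text
time: 2.1
eef_pos: [0.4546, 0.0894, 0.2315]
orientation: [1.96, 2.452, -0.0]
ft_force: [0.3, 0.4, 0.1]
finger_gap: -0.0
gripper_force: 0.0
```

Call:
drive_tool(motion=[0.059, -0.282, 0, 0, 0, -0.006, 0.118, -0.565, -0.1, 0, 0, -0.006, 0.118, -0.565, -0.25, 0, 0, -0.006, 0.118, -0.565, -0.4, 0, 0, -0.006, 0.118, -0.565, -0.4, 0, 0, -0.006])

```text
time: 2.6
eef_pos: [0.4695, 0.0094, 0.1692]
orientation: [-1.975, -2.439, 0.005]
ft_force: [0.2, -0.1, 0.2]
finger_gap: -0.0
gripper_force: 0.0
```

Run:
```python
from plant import r
import cv2
for n in('wrist',):
    s=r.sense(); f=r.grab_frame(n); cv2.imwrite(f'pics/w1.png',f['pixels'][:,:,::-1]); print(s['eef_pos'],f['tool_from_camera'],f['fx'],f['cx'],f['cy'])
```

```text
[0.46952133 0.00938436 0.16920891] [[-6.08332516e-05 -9.64805897e-01 -2.62963072e-01  6.63023465e-02]
 [ 9.99999759e-01 -2.40745382e-04  6.51952102e-04 -4.34442066e-04]
 [-6.92314378e-04 -2.62962969e-01  9.64805679e-01 -1.42289544e-01]
 [ 0.00000000e+00  0.00000000e+00  0.00000000e+00  1.00000000e+00]] 344.82863664498234 280.0288839818085 216.40180384753316
```

View pics/w1.png

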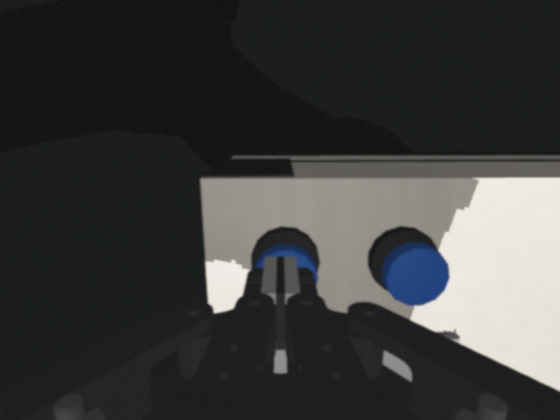

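The wrist view shows the shut fingers over the inlet cap (285,270), with the outlet cap at (416,274). Pressing now.

Call:
drive_tool(motion=[0, 0, -0.03, 0, 0, 0, 0, 0, -0.06, 0, 0, 0, 0, 0, -0.09, 0, 0, 0, 0, 0, -0.12, 0, 0, 0, 0, 0, -0.12, 0, 0, 0])

```text
time: 3.15
eef_pos: [0.4707, 0.0087, 0.1533]
orientation: [1.978, 2.44, 0.001]
ft_force: [-0.0, -0.8, -0.1]
finger_gap: -0.002
gripper_force: 0.0
```

Call:
drive_tool(motion=[0.01, -0.025, -0.02, 0, 0, 0, 0.01, -0.025, -0.04, 0, 0, 0, 0.01, -0.025, -0.06, 0, 0, 0])

```text
time: 3.45
eef_pos: [0.4727, 0.0051, 0.1471]
orientation: [-1.979, -2.44, -0.005]
ft_force: [-18.7, 3.4, 101.4]
finger_gap: 0.0
gripper_force: 50.5
```

Call:
drive_tool(motion=[0, 0, 0.08, 0, 0, 0, 0, 0, 0.16, 0, 0, 0, 0.21, 0.044, 0.16, 0, 0, 0, 0.425, 0.087, 0.16, 0, 0, 0, 0.425, 0.087, 0.1, 0, 0, 0, 0.425, 0.087, 0.06, 0, 0, 0, 0.425, 0.087, 0.06, 0, 0, 0])

```text
time: 4.15
eef_pos: [0.535, 0.0174, 0.1526]
orientation: [-1.979, -2.44, 0.001]
ft_force: [-1.2, -0.0, 0.7]
finger_gap: -0.003
gripper_force: 0.0
```

Call:
drive_tool(motion=[0, 0, -0.01, 0, 0, 0, 0, 0, -0.02, 0, 0, 0, 0, 0, -0.028, 0, 0, 0, 0, 0, -0.028, 0, 0, 0])

```text
time: 4.55
eef_pos: [0.5346, 0.0173, 0.1493]
orientation: [-1.979, -2.439, 0.001]
ft_force: [-0.9, 0.7, 4.0]
finger_gap: -0.001
gripper_force: 1.8
```

Call:
drive_tool(motion=[0, 0, -0.005, 0, 0, 0, 0, 0, -0.01, 0, 0, 0, 0, 0, -0.01, 0, 0, 0])

```text
time: 4.85
eef_pos: [0.5346, 0.0173, 0.1481]
orientation: [-1.979, -2.439, 0.001]
ft_force: [-1.5, -0.3, 8.3]
finger_gap: 0.0
gripper_force: 4.3
```

Call:
drive_tool(motion=[0, 0, -0.005, 0, 0, 0, 0, 0, -0.01, 0, 0, 0, 0, 0, -0.01, 0, 0, 0])

```text
time: 5.15
eef_pos: [0.5348, 0.0173, 0.1479]
orientation: [-1.979, -2.439, -0.001]
ft_force: [-7.2, 0.1, 26.4]
finger_gap: 0.001
gripper_force: 13.3
```

Call:
drive_tool(motion=[0, 0, 0.15, 0, 0, 0, 0, 0, 0.4, 0, 0, 0, -0.12, -0.32, 0.4, 0, 0, 0, -0.24, -0.64, 0.4, 0, 0, 0, -0.36, -0.957, 0.4, 0, 0, 0, -0.36, -0.957, 0.4, 0, 0, 0], fingers=-0.06)

```text
time: 5.75
eef_pos: [0.4778, -0.1318, 0.2064]
orientation: [-1.989, -2.431, 0.004]
ft_force: [0.2, -0.1, -0.4]
finger_gap: 0.532
gripper_force: 0.0
```

Run:
```python
from plant import r
from h import *
s=r.sense(); f=r.grab_frame('wrist'); cv2.imwrite('pics/w2.png',f['pixels'][:,:,::-1])
M=R.from_rotvec(s['orientation']).as_matrix(); T=np.array(f['tool_from_camera'])
o=s['eef_pos']+M@T[:3,3]; C=M@T[:3,:3]
print(s['eef_pos'],s['finger_gap'],s['qpos'].round(2) if hasattr(s['qpos'],'round') else s['qpos'])
def bar(q): return q
print('bar proj',proj(f,[[.4808,-.1263,.16],[.4808+.2*.034,-.1263-.98*.034,.16],[.4808-.2*.034,-.1263+.98*.034,.16]],o,C).round(0).tolist(),'tcp',proj(f,s['eef_pos'],o,C))
np.savez('w2.npz',o=o,C=C)
```

```text
[ 0.47776717 -0.13177053  0.20642507] 0.5315464503124792 [-0.11  0.38  0.35  2.16 -0.21  0.64  0.59]
bar proj [[288.0, 233.0], [288.0, 287.0], [288.0, 174.0]] tcp [[280.78627807 275.57349463]]
```

View pics/w2.png

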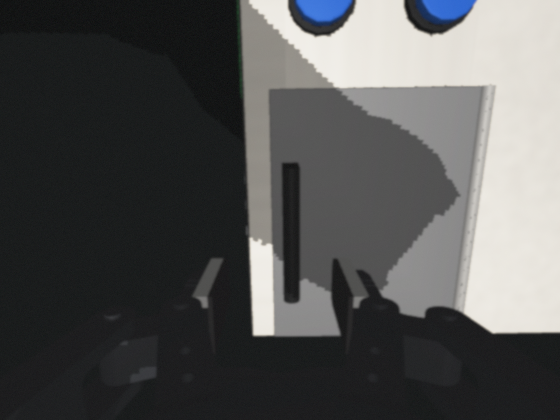

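The bar appears at (291,232), predicted (288,233), so it matches to about 1 mm. Descending to grasp it.

Call:
drive_tool(motion=[0.008, 0, -0.1, 0, 0, 0, 0.008, 0, -0.2, 0, 0, 0, 0.008, 0, -0.29, 0, 0, 0, 0.008, 0, -0.37, 0, 0, 0, 0.008, 0, -0.37, 0, 0, 0])

```text
time: 6.3
eef_pos: [0.4821, -0.1249, 0.1492]
orientation: [-1.976, -2.439, 0.002]
ft_force: [-0.3, 0.3, 0.5]
finger_gap: 0.529
gripper_force: 0.0
```

Call:
drive_tool(motion=[0, 0, 0, 0, 0, 0, 0, 0, 0, 0, 0, 0, 0, 0, 0, 0, 0, 0, 0, 0, 0, 0, 0, 0], fingers=1, grip_force=25)

```text
time: 6.7
eef_pos: [0.4829, -0.1259, 0.1511]
orientation: [1.978, 2.44, 0.001]
ft_force: [-1.7, 0.2, 4.8]
finger_gap: 0.105
gripper_force: 25.4
```

Call:
drive_tool(motion=[0.027, 0.006, 0.099, -0.003, 0.014, 0, 0.066, 0.014, 0.194, -0.006, 0.027, 0, 0.118, 0.024, 0.282, -0.008, 0.041, 0, 0.18, 0.037, 0.363, -0.011, 0.054, 0])

```text
time: 7.1
eef_pos: [0.5088, -0.1202, 0.2057]
orientation: [-1.904, -2.347, 0.206]
ft_force: [0.4, 0.5, -4.3]
finger_gap: 0.102
gripper_force: 24.6
```

Call:
drive_tool(motion=[0.072, 0.015, 0.072, -0.003, 0.014, 0, 0.152, 0.031, 0.132, -0.006, 0.028, 0, 0.239, 0.049, 0.182, -0.008, 0.041, 0, 0.332, 0.068, 0.219, -0.011, 0.055, 0, 0.428, 0.088, 0.244, -0.014, 0.068, 0, 0.528, 0.108, 0.256, -0.017, 0.082, 0, 0.528, 0.108, 0.256, -0.017, 0.082, 0])

```text
time: 7.8
eef_pos: [0.5913, -0.1028, 0.2449]
orientation: [-1.777, -2.196, 0.485]
ft_force: [0.6, 5.1, 17.3]
finger_gap: 0.102
gripper_force: 26.6
```

Call:
drive_tool(motion=[0, 0, 0.012, 0, 0, 0, 0.05, 0.01, 0.014, -0.002, 0.01, 0, 0.098, 0.02, 0.01, -0.004, 0.02, 0, 0.147, 0.03, 0.004, -0.006, 0.03, 0, 0.196, 0.04, -0.008, -0.008, 0.04, 0, 0.245, 0.05, -0.022, -0.01, 0.05, 0, 0.29, 0.06, -0.037, -0.012, 0.06, 0, 0.29, 0.06, -0.037, -0.012, 0.06, 0])

```text
time: 8.6
eef_pos: [0.6337, -0.0938, 0.2379]
orientation: [-1.675, -2.07, 0.669]
ft_force: [1.4, 4.9, 6.7]
finger_gap: 0.098
gripper_force: 27.1
```

Call:
drive_tool(motion=[0, 0, 0, 0, 0, 0, 0, 0, 0, 0, 0, 0, 0, 0, 0, 0, 0, 0], fingers=0.55)

```text
time: 8.9
eef_pos: [0.6323, -0.0955, 0.2379]
orientation: [-1.678, -2.069, 0.669]
ft_force: [-0.0, -0.6, 0.8]
finger_gap: 0.223
gripper_force: 0.0
```

Call:
drive_tool(motion=[0.046, 0.009, 0.065, 0, 0, 0, 0.092, 0.019, 0.13, 0, 0, 0, 0.138, 0.028, 0.195, 0, 0, 0, 0.184, 0.037, 0.26, 0, 0, 0, 0.23, 0.047, 0.325, 0, 0, 0, 0.276, 0.056, 0.39, 0, 0, 0, 0.276, 0.056, 0.39, 0, 0, 0])

```text
time: 9.6
eef_pos: [0.6753, -0.0866, 0.2978]
orientation: [-1.679, -2.072, 0.667]
ft_force: [0.8, -0.1, -1.1]
finger_gap: 0.225
gripper_force: 0.0
```

Run:
```python
from plant import r
from h import *
t=r.grab_frame('top')['pixels'][150:260,260:400]; s=r.grab_frame('scene')['pixels'][130:330,180:430]
t=cv2.resize(t,None,fx=2.8,fy=2.8,interpolation=cv2.INTER_CUBIC);s=cv2.resize(s,(392,314),interpolation=cv2.INTER_CUBIC)
p=np.zeros((314,790,3),np.uint8);p[:t.shape[0],:392]=t;p[:,395:787]=s
cv2.imwrite('pics/c3.png',p[:,:,::-1])
```

```text
(no output)
```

View pics/c3.png

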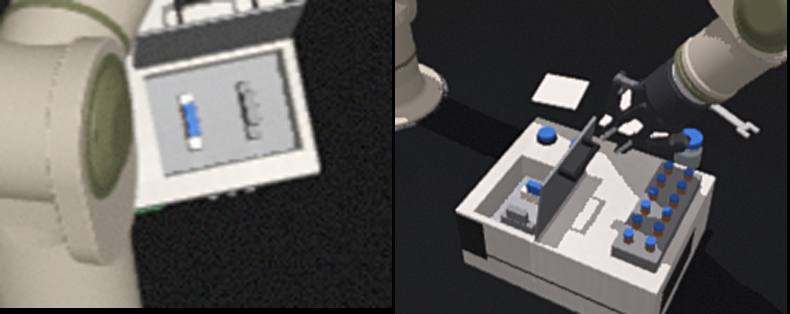

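The blue tab is in the +y slot at top pixel ≈(328.6,193.6), matching the predicted (328,193). The flap stands past upright.

Call:
drive_tool(motion=[0, 0, 0.13, 0.008, -0.04, 0, 0, 0, 0.26, 0.016, -0.08, 0, 0, 0, 0.4, 0.024, -0.12, 0, 0, 0, 0.4, 0.032, -0.16, 0, 0, 0, 0.4, 0.04, -0.196, 0, 0, 0, 0.4, 0.04, -0.196, 0])

```text
time: 10.3
eef_pos: [0.6711, -0.0887, 0.3582]
orientation: [1.981, 2.435, 0.004]
ft_force: [-0.9, -0.7, 0.7]
finger_gap: 0.226
gripper_force: 0.0
```

Call:
drive_tool(motion=[-0.15, 0, 0, 0, 0, -0.04, -0.3, 0, 0, 0, 0, -0.08, -0.45, 0, 0, 0, 0, -0.12, -0.6, 0, 0, 0, 0, -0.16, -0.75, 0, 0, 0, 0, -0.2, -0.9, 0, 0, 0, 0, -0.24, -0.95, 0, 0, 0, 0, -0.28, -0.95, 0, 0, 0, 0, -0.32])

```text
time: 11.1
eef_pos: [0.5305, -0.0864, 0.3563]
orientation: [-2.911, -1.178, 0.005]
ft_force: [-0.0, 0.2, 1.0]
finger_gap: 0.225
gripper_force: 0.0
```

Call:
drive_tool(motion=[0, 0, 0, 0, 0, -0.04, 0, 0, 0, 0, 0, -0.08, 0, 0, 0, 0, 0, -0.12, 0, 0, 0, 0, 0, -0.16, 0, 0, 0, 0, 0, -0.18, 0, 0, 0, 0, 0, -0.18], fingers=0)

```text
time: 11.7
eef_pos: [0.5318, -0.0861, 0.3559]
orientation: [3.124, 0.327, -0.005]
ft_force: [0.5, 0.5, 0.9]
finger_gap: 0.5
gripper_force: 0.0
```

Run:
```python
from plant import r
from h import *
s=r.sense(); M=R.from_rotvec(s['orientation']).as_matrix(); q=.202
a,b=np.sin(q),-np.cos(q)
Mt=np.array([[-b,a,0],[a,b,0],[0,0,-1]]).T
print('turn/pi',(R.from_matrix(Mt@M.T).as_rotvec()/np.pi).round(4),'shift/.15 to z.16',((np.array([.5263,-.0843,.16])-s['eef_pos'])/.15).round(3),s['eef_pos'],s['qpos'])
f=r.grab_frame('wrist'); cv2.imwrite('pics/w4.png',f['pixels'][:,:,::-1])
T=np.array(f['tool_from_camera']); o=s['eef_pos']+M@T[:3,3]; C=M@T[:3,:3]
h=cv2.cvtColor(f['pixels'],cv2.COLOR_RGB2HSV); m=(abs(h[...,0].astype(int)-110)<15)&(h[...,1]>120)&(h[...,2]>60)
print('pred',proj(f,[[.5263,-.0843,.12],[.536,.0178,.148],[.4723,.0047,.148]],o,C).round(0).tolist())
for c,n in blobs(m,40): print(c,n,'z.12',back(f,c,.12,o,C).round(4),'z.148',back(f,c,.148,o,C).round(4))
```

```text
turn/pi [ 0.0004 -0.0011 -0.0021] shift/.15 to z.16 [-0.036  0.012 -1.306] [ 0.53176755 -0.08606842  0.35594243] [-0.57513359  0.31663582  0.84918484  1.8999331  -0.2708888   1.04773865
 -0.97510379]
pred [[277.0, 188.0], [180.0, 163.0], [184.0, 225.0]]
[21.3 29.9] 1806 z.12 [0.6294 0.1957 0.12  ] z.148 [0.627  0.1759 0.148 ]
[183.1 162. ] 784 z.12 [0.5335 0.0218 0.12  ] z.148 [0.5381 0.0148 0.148 ]
[278.6 185.8] 306 z.12 [ 0.5293 -0.0854  0.12  ] z.148 [ 0.5343 -0.0844  0.148 ]
[187.8 222.7] 687 z.12 [0.4661 0.0073 0.12  ] z.148 [0.4758 0.0014 0.148 ]
```

View pics/w4.png

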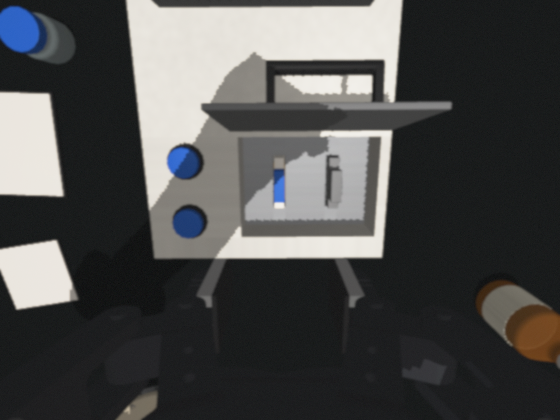

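Run:
```python
from plant import r
from h import *
s=r.sense(); f=r.grab_frame('wrist'); M=R.from_rotvec(s['orientation']).as_matrix(); T=np.array(f['tool_from_camera']); o=s['eef_pos']+M@T[:3,3]; C=M@T[:3,:3]
hinge=np.array([.5944,-.103,.1325])+[.002,-.002,0]; u=np.array([np.cos(.202),np.sin(.202),0])
for th in(1.3,1.45,1.57,1.7,1.8): print(th,proj(f,hinge+.128*(-u*np.cos(th)+[0,0,np.sin(th)]),o,C).round(1))
```

```text
1.3 [[324.3 182.1]]
1.45 [[326.2 155.8]]
1.57 [[327.4 132.9]]
1.7 [[328.3 107. ]]
1.8 [[328.7  87. ]]
```

Call:
drive_tool(motion=[-0.025, 0.007, -0.25, 0, 0, 0, -0.025, 0.007, -0.5, 0, 0, 0, -0.025, 0.007, -0.75, 0, 0, 0, -0.025, 0.007, -1, 0, 0, 0, -0.025, 0.007, -1, 0, 0, 0])

```text
time: 12.3
eef_pos: [0.5255, -0.085, 0.2028]
orientation: [-3.123, -0.329, 0.012]
ft_force: [1.0, -0.4, 0.9]
finger_gap: 0.502
gripper_force: 0.0
```

Call:
drive_tool(motion=[0.013, 0, -0.18, 0, 0, 0, 0.013, 0, -0.36, 0, 0, 0, 0.013, 0, -0.54, 0, 0, 0, 0.013, 0, -0.71, 0, 0, 0, 0.013, 0, -0.71, 0, 0, 0])

```text
time: 12.8
eef_pos: [0.5296, -0.0854, 0.0991]
orientation: [-3.123, -0.328, 0.004]
ft_force: [-0.6, 0.5, 0.8]
finger_gap: 0.501
gripper_force: 0.0
```

Call:
drive_tool(motion=[0, 0, 0, 0, 0, 0, 0, 0, 0, 0, 0, 0, 0, 0, 0, 0, 0, 0, 0, 0, 0, 0, 0, 0], fingers=1, grip_force=30)

```text
time: 13.2
eef_pos: [0.5307, -0.0856, 0.1017]
orientation: [-3.124, -0.327, -0.004]
ft_force: [-0.5, 1.4, 7.4]
finger_gap: 0.132
gripper_force: 32.5
```

Call:
drive_tool(motion=[0, 0, 0.08, 0, 0, 0, 0, 0, 0.2, 0, 0, 0, 0, 0, 0.35, 0, 0, 0, 0, 0, 0.5, 0, 0, 0, 0, 0, 0.65, 0, 0, 0, 0, 0, 0.8, 0, 0, 0, 0, 0, 0.95, 0, 0, 0, 0, 0, 1, 0, 0, 0], grip_force=40)

```text
time: 14.0
eef_pos: [0.5303, -0.0861, 0.2529]
orientation: [3.124, 0.326, 0.006]
ft_force: [-0.0, 0.3, -0.8]
finger_gap: 0.128
gripper_force: 40.1
```

Call:
drive_tool(motion=[-0.04, 0.16, 0, 0, 0, 0, -0.08, 0.33, 0, 0, 0, 0, -0.12, 0.49, 0, 0, 0, 0, -0.16, 0.65, 0, 0, 0, 0, -0.2, 0.82, 0, 0, 0, 0, -0.24, 0.98, 0, 0, 0, 0])

```text
time: 14.6
eef_pos: [0.493, 0.0623, 0.25]
orientation: [-3.124, -0.327, 0.001]
ft_force: [0.7, 0.2, -0.9]
finger_gap: 0.127
gripper_force: 40.1
```

Call:
drive_tool(motion=[0, 0.13, 0, 0, 0, 0, 0, 0.26, 0, 0, 0, 0, -0.02, 0.4, 0, 0, 0, 0, -0.02, 0.53, 0, 0, 0, 0, -0.03, 0.66, 0, 0, 0, 0, -0.03, 0.8, 0, 0, 0, 0])

```text
time: 15.2
eef_pos: [0.4886, 0.1818, 0.25]
orientation: [-3.125, -0.326, 0.001]
ft_force: [-0.4, -0.6, -0.8]
finger_gap: 0.127
gripper_force: 40.1
```

Call:
drive_tool(motion=[0, 0.13, 0, 0, 0, 0, 0, 0.26, 0, 0, 0, 0, -0.02, 0.4, -0.1, 0, 0, 0, -0.02, 0.53, -0.2, 0, 0, 0, -0.03, 0.66, -0.3, 0, 0, 0, -0.03, 0.78, -0.4, 0, 0, 0, -0.03, 0.78, -0.48, 0, 0, 0, -0.03, 0.78, -0.48, 0, 0, 0])

```text
time: 16.0
eef_pos: [0.4838, 0.2978, 0.1756]
orientation: [3.122, 0.327, -0.004]
ft_force: [0.9, -0.3, -1.0]
finger_gap: 0.129
gripper_force: 40.1
```

Call:
drive_tool(motion=[0, 0, 0, 0, 0, 0, 0, 0, 0, 0, 0, 0, 0, 0, 0, 0, 0, 0, 0, 0, 0, 0, 0, 0, 0, 0, 0, 0, 0, 0])

```text
time: 16.5
eef_pos: [0.4849, 0.2982, 0.1783]
orientation: [-3.124, -0.326, -0.001]
ft_force: [0.7, 0.7, -0.6]
finger_gap: 0.132
gripper_force: 40.1
```

Run:
```python
from plant import r
from h import *
t=r.grab_frame('top')['pixels'][90:260,150:390]; s=r.grab_frame('scene')['pixels'][120:330,200:420]
t=cv2.resize(t,(392,278),interpolation=cv2.INTER_CUBIC);s=cv2.resize(s,(392,374),interpolation=cv2.INTER_CUBIC)
p=np.zeros((374,790,3),np.uint8);p[:278,:392]=t;p[:,395:787]=s
cv2.imwrite('pics/c5.png',p[:,:,::-1]); print(r.sense()['eef_pos'],r.sense()['finger_gap'],np.abs(r.sense()['qvel']).max())
```

```text
[0.48471716 0.29831082 0.17810587] 0.13647731605236108 0.0032331086220809793
```

View pics/c5.png

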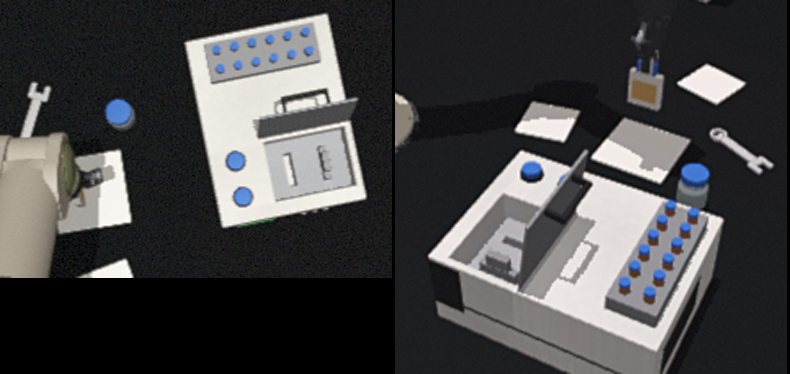

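The filter is held upright over the largest pad (scene crop ≈(647,90)), with its foot at about 0.106 m. The flap is open, the grey blank is in its slot and the bystanders haven't moved. Handing in.

```bash
python3 -c "
from plant import r
s=r.sense();print(s['finger_gap'],s['gripper_force'],s['eef_pos']);print(r.job_done())"
```

```text
0.13647731605236108 40.07505118846893 [0.48471716 0.29831082 0.17810587]
the job is handed in; nothing more can be done
None
```

I handed the job in at about 17 s, and the hand-in returned no verdict: both caps are pressed home (the inlet press peaked at 101 N at the wrist, under the 120 N limit), the flap stands open at about 1.7 rad, and the filter plate is held upright and still about 10 cm above the largest pad, with the blank, jar and spanner unmoved in the last pictures and the bottle never approached.

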